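# Slide the charged battery onto the lathe controller's shoe

## Robot

A 6-joint arm with a two-finger parallel gripper is mounted at the origin on the work surface. World frame = base frame: x ahead of the robot, y to its left, z up, the work surface at z = 0. Lengths are in mm, angles in rad, forces in N, time in s.
With the tool pointing down it reaches from about 250 to 775 mm from the base axis. Payload 4 kg.
Tool frame: the origin (TCP) lies at the very end of the fingers, on their centre line; the grasp point (between the pads) lies 19 mm behind it (grip_point_offset is the distance from the TCP to the grasp point, in mm); z points along the fingers, y is the line along which they close (so a half turn about z gives the same grasp; the last joint's range is limited). The gripper opens to 85 mm and grips with 20 to 120 N. Pads are 22 mm wide; open, the fingers measure 114 mm over their backs; the gripper's body (76 mm by 85 mm) begins 54 mm behind the grasp point. The pads swing forward as they close: fully open they stand 13 mm farther back than shut.
Start: joints at [-1.354, 0.087, 1.371, -0, 1.684, -0.103], TCP at [172.904, -522.132, 231.341] pointing down, gripper open.
Joint ranges: [-3.1, 3.1], [-0.76, 2.03], [0.27, 2.55], [-1.08, 4.22], [0.17, 2.65], [-2.57, 2.57]. Speed limits (rad/s): [2.79, 2.79, 3.14, 3.14, 3.14, 3.14].

## Interface

Orientations are given as a 3x3 rotation matrix whose columns are the frame's x, y, z axes.
In Python, from cell import * gives the robot as it stands. The module is installed in compiled form; this text tells all that it offers.
- The arm moves only by the tool apply_moves, never from a script. Its argument "series" is a list of rows, each a list of 7 numbers: the shift along the world's x, y, z in units of 25 mm (1.0 is 25 mm), then the turn, a rotation vector about the world's x, y, z in units of 8 degrees (1.0 is 8 degrees), then the finger opening in mm, from 0 to 85.4. A call has 1 to 12 rows; each row is the pose to reach, as a shift and turn from the pose commanded when the call began; what a row does not reach only later rows make up. A row lasts 1/10 s, in which the tool goes at most 50 mm and 8.59 degrees, less where a joint would pass 70% of its speed; a pose out of reach is approached as far as the arm can. A call with a gripper value outside its range is refused whole. The fingers move at their own pace and stop on an object; "newtons" is the grip in N (left out, the last holds). Time passes only in rows, so rows that repeat a pose let the fingers close. It gives the time, the measured TCP pose, the force, the opening and the grip force at its end, in the units of the state.
- get_state(): the state, without advancing time (a new reading comes with each control period).
- capture(name): name is "scene" or "top" or "wrist"; returns a dict with "img" (420x560x3 uint8, red, green, blue), "fx", "fy", "cx", "cy" (pixels), "camera_from_world" (4x4, takes a point from world to camera coordinates). Camera axes: x right, y up, looking along -z (the intrinsics and any distortion apply to the point x, -y, -z); pixel columns grow to the right and rows downward; lengths in mm; the calibration is good to about 2 mm. A picture is of the moment at which its call begins. There is no depth.
- job_done(): hands the job in; it is judged then, once.
The state is a dict: "time": time; "joint_positions": joint angles; "dq": joint speeds; "tau": joint torques, N m; "eef_pos": TCP position; "tcp_rot": TCP orientation; "contact_force": force on the tool from outside, world axes, zero at the start; "ft_torque": the same for the moment, N m; "finger_gap": finger opening in mm; "finger_force": force on a finger pad.
Only numpy, scipy, OpenCV 4.12 (cv2) and the standard library are available. Lean on these libraries where they do the work, as an engineer would, in place of code of your own. Each camera call takes 0.05 s, during which the arm holds its last target. There are 200 camera calls.

## Task

The little lathe on this market stall runs from a battery. Take the battery pack with the green band and slide it, nose first, up into the rails of the sloping shoe on the grey lathe controller until it is fully home and the catch holds it there, then let go. Leave the red-banded pack and everything else on the table where they are.

Things in the scene. Friction and masses are not known exactly. Their poses are not given: they have to be found in the camera images.
- green_pack: Charged battery pack (sizes here and below in mm): black, green band along the top, green rear panel, white label across the top at the nose. 100 long (x), 63 high, 0.3 to 0.5 kg. Origin: centre of underside; +x to the nose, z up. Body to grip: 50 wide (y), flat-sided, z 7 to 62, full length; under it a foot flange 66 wide, z 0 to 7. Starts flat on the table, nose away from the robot (yaw within 0.4 rad).
- green_pack_nose (a point): Lower edge of the green pack's nose end, in the middle: 50 ahead (x) of the pack's origin, at its underside; axes as the pack's. As a lead-in the last 8 of the flange here is only 56 wide and 4 thick. A notch in the underside, 17 to 39 behind this point and 24 wide, takes the catch.
- red_pack: The empty battery pack, the same in every size but with a red band and red rear panel; not to be used. Origin and axes as for the green pack. The two packs may lie in either place.
- controller: The lathe's grey power controller, fixed to the table: 160 x 130 base, rear box 130 high with display and buttons on top. Origin on the table; x points from the shoe end to the rear box, away from the robot within 0.3 rad. The sloping battery shoe is on its front (-x) half.
- mouth (a point): Lower end of the shoe's rails: centre line, on the deck surface, 95 above the table. x points up the slope (25 degrees from level, away from the robot), y across, z square to the deck. The bare deck goes on 45 down the slope as an apron with flared guides: rest the nose there in line with the slope, then slide up along x; the lips bar entry from above.
- rails (a point): A point on the deck, centre line, halfway up the rails, 32.5 from mouth; axes the same. Two steel rails, 65 long: side walls 70 apart (for the 66 flange), with inward lips 55 apart (the 50 body passes between) whose underside is 8.6 and top 13.1 above the deck (the 7 flange goes under). All slippery: a pack let go before the catch holds may slide back out.
- home (a point): Where the pack's origin lies when the pack is fully home, its nose against the orange end stop (20 high, across the top of the rails): on the deck surface, 18 up the slope from mouth. Axes as mouth; the pack's axes then match them.
- ball (a point): The catch: a sprung brass ball in the deck on the centre line, 40 up the slope from mouth (point on the deck surface, same axes); it stands 4.5 out. The nose meets it 36 short of home; pushing past takes 10 to 15 N up the slope while it lifts with about 10 N. In the last 8 it springs up into the pack's notch and then holds the pack against sliding back, with about 4 of free play.
- sanding_block: Cork sanding block, 75 x 38 x 30 high. Its origin is the centre of its underside.
- bowl: Small turned wooden bowl, 136 across, 50 high. Its origin is the centre of its underside.
- wax_jar: Squat amber wax jar, 64 across, 55 high. Its origin is the centre of its underside.
- mug: Blue mug, 80 across, 90 high. Its origin is the centre of its underside.
- gouge: Turning gouge lying on the table, 350 long along its x, wooden handle 26 thick. Origin at table height under its axis, 170 from the handle's end.
- blank: Square wood blank, 90 x 50 x 50. Its origin is the centre of its underside.
- live_centre: Steel live centre, a cone on a round body, 44 across, 62 high. Its origin is the centre of its underside.
Not all that is in view belongs to the job. What is shaped like the green_pack but pink is not meant. What is shaped like the controller but pink is not meant.

How it is judged:
By the outcome, as a careful person would: the job done as asked, in the order asked, and still so for the second after the job is handed in, with the robot touching nothing.
It also fails if it takes over 48 s, if anything falls off the work surface, if the arm or the gripper's body presses on something with over 40 N, if the wrist force passes 120 N, or if a joint passes its speed limit or range.

## Working session

There is one attempt and no reset: what is moved stays moved. The work goes in short steps, Python scripts to look and compute and a tool call to move; the robot and the scene stay as the last step left them, time stands still between calls to the robot, and variables do not carry over. Pictures are saved under pics/ and viewed, at most 10 in all, crops included, and the job is handed in when it is done.

Besides the shell and the picture viewer there is one more tool, called after "Call:" in YAML: its name, and indented under it one key for each argument. apply_moves: Moves the arm, as the interface text tells. Its arguments: {"type":"object","properties":{"series":{"type":"array"},"newtons":{"type":"number"}},"required":["series"]}

```bash
mkdir -p pics; python3 - <<'E'
from cell import *
import cv2,pickle
d={}
for n in("scene","top","wrist"):
    c=capture(n);d[n]=c;cv2.imwrite(f"pics/{n}0.png",c["img"][:,:,::-1]);print(n,c["fx"],c["cx"],c["cy"],[k for k in c], c["camera_from_world"].round(3).tolist())
pickle.dump(d,open("d0.pkl","wb"))
s=get_state();print(s["tcp_rot"],s["eef_pos"],s["time"])
E
```

```text
scene 486.590856080914 282.1818358961572 211.4388975022506 ['img', 'fx', 'fy', 'cx', 'cy', 'camera_from_world'] [[-0.896, 0.443, -0.002, 510.883], [-0.236, -0.474, 0.849, 52.737], [0.375, 0.761, 0.529, -1535.897], [0.0, 0.0, 0.0, 1.0]]
top 453.1854119274327 280.6418148336088 205.860588624197 ['img', 'fx', 'fy', 'cx', 'cy', 'camera_from_world'] [[0.046, -0.999, -0.005, 8.331], [0.976, 0.044, 0.215, -586.402], [-0.215, -0.015, 0.977, -1009.751], [0.0, 0.0, 0.0, 1.0]]
wrist 354.6166764353548 283.0635531612824 207.14705594224887 ['img', 'fx', 'fy', 'cx', 'cy', 'camera_from_world'] [[0.314, -0.949, -0.0, -550.199], [0.905, 0.299, -0.303, 37.775], [0.288, 0.095, 0.953, -378.795], [0.0, 0.0, 0.0, 1.0]]
[[ 9.49306891e-01  3.14350586e-01 -3.67501604e-04]
 [ 3.14350754e-01 -9.49305463e-01  1.65558503e-03]
 [ 1.71562844e-04 -1.68718269e-03 -9.99998562e-01]] [ 172.81264676 -521.75162965  230.39932022] 0.15
```

View pics/scene0.png

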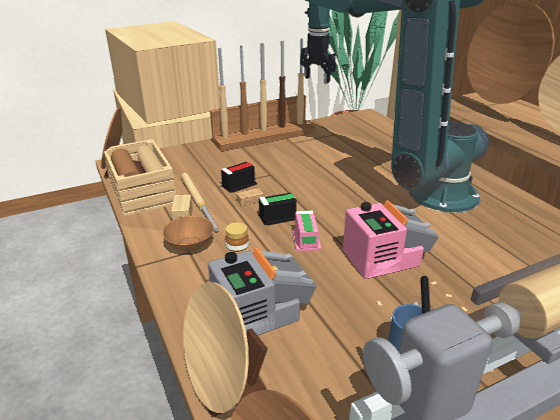

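View pics/top0.png

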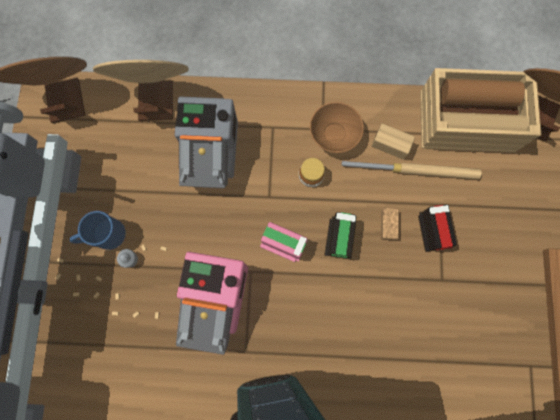

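The black pack with the green band is at about (342,236) in the top view, nose up-image. The grey controller is at about (205,145). The pink look-alikes are at (284,241) and (210,300). Next I'll enlarge and measure both.

```bash
cat > h.py <<'E'
import numpy as np,cv2
def ray(c,u,v):
    T=c["camera_from_world"];R,t=T[:3,:3],T[:3,3]
    d=R.T@np.array([(u-c["cx"])/c["fx"],-(v-c["cy"])/c["fy"],-1.]);return -R.T@t,d
def onz(c,u,v,z):
    o,d=ray(c,u,v);return o+d*(z-o[2])/d[2]
def proj(c,p):
    T=c["camera_from_world"];q=T[:3,:3]@np.asarray(p,float)+T[:3,3]
    return np.array([c["cx"]+c["fx"]*q[0]/-q[2],c["cy"]-c["fy"]*q[1]/-q[2]])
def mask(c,lo,hi,box):
    h=cv2.cvtColor(c["img"],cv2.COLOR_RGB2HSV);m=cv2.inRange(h,lo,hi)
    k=np.zeros_like(m);x0,y0,x1,y1=box;k[y0:y1,x0:x1]=m[y0:y1,x0:x1];return k
def rect(m):
    cs,_=cv2.findContours(m,cv2.RETR_EXTERNAL,cv2.CHAIN_APPROX_NONE);return cv2.minAreaRect(max(cs,key=cv2.contourArea))
E
python3 - <<'E'
import pickle;from h import *
d=pickle.load(open("d0.pkl","rb"));c=d["top"]
for nm,lo,hi,b in(("band",(45,80,40),(85,255,255),(325,205,362,265)),("label",(0,0,150),(180,60,255),(325,205,362,230)),("orange",(5,150,120),(18,255,255),(175,125,240,150)),("ball",(15,100,100),(30,255,255),(190,140,220,170))):
    r=rect(mask(c,lo,hi,b));z={"band":63,"label":63,"orange":142,"ball":115}[nm]
    print(nm,r,onz(c,*r[0],z).round(1),[onz(c,*p,z).round(0)[:2].tolist() for p in cv2.boxPoints(r)])
im=c["img"][:,:,::-1]
a=cv2.resize(im[90:195,165:245],None,fx=5,fy=5,interpolation=cv2.INTER_CUBIC);b=cv2.resize(im[190:295,305:383],None,fx=5,fy=5,interpolation=cv2.INTER_CUBIC)
cv2.imwrite("pics/z1.png",np.hstack([a,b]))
E
```

```text
band ((341.8648681640625, 238.31082153320312), (16.27549934387207, 36.825374603271484), 9.462322235107422) [ 514.6 -111.3   63. ] [[474.0, -86.0], [560.0, -99.0], [556.0, -137.0], [470.0, -124.0]]
label ((345.68536376953125, 216.6966094970703), (19.188013076782227, 7.04559850692749), 12.994616508483887) [ 566.4 -119.4   63. ] [[562.0, -96.0], [579.0, -99.0], [570.0, -143.0], [554.0, -140.0]]
orange ((200.51181030273438, 137.69276428222656), (41.046573638916016, 3.343682050704956), 2.2025983333587646) [718.3 222.7 142. ] [[714.0, 269.0], [722.0, 270.0], [723.0, 176.0], [714.0, 176.0]]
ball ((201.5, 150.5), (5.0, 5.0), 90.0) [697.2 223.5 115. ] [[703.0, 230.0], [704.0, 218.0], [691.0, 217.0], [691.0, 229.0]]
```

View pics/z1.png

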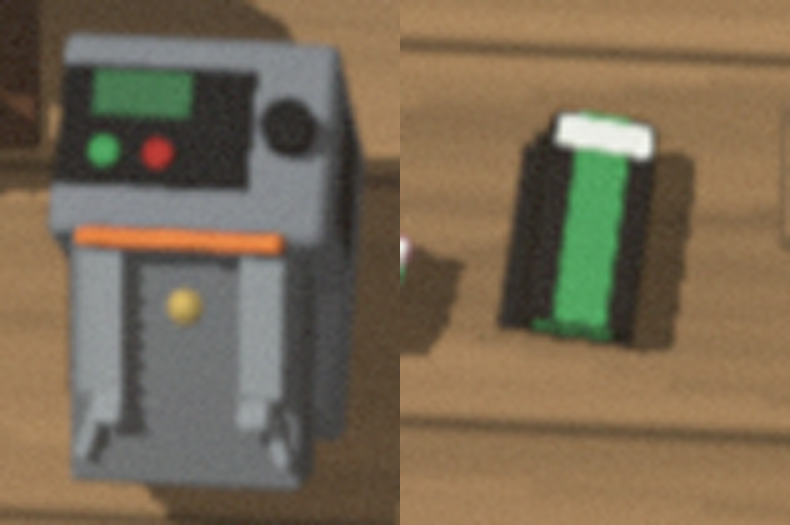

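The crop shows the shoe with its orange stop and brass ball, and the pack with its label at the nose end. The pack centre is about (515,-111) with yaw about -0.17. I'll move above it and check from near.

Call:
apply_moves:
  series:
    - [13.4, 16.4, 0, 0, 0, -3.5, 85]
    - [13.4, 16.4, 0, 0, 0, -3.5, 85]
    - [13.4, 16.4, 0, 0, 0, -3.5, 85]
    - [13.4, 16.4, 0, 0, 0, -3.5, 85]
    - [13.4, 16.4, 0, 0, 0, -3.5, 85]
    - [13.4, 16.4, 0, 0, 0, -3.5, 85]
    - [13.4, 16.4, 0, 0, 0, -3.5, 85]
    - [13.4, 16.4, 0, 0, 0, -3.5, 85]
    - [13.4, 16.4, 0, 0, 0, -3.5, 85]
    - [13.4, 16.4, 0, 0, 0, -3.5, 85]
    - [13.4, 16.4, 0, 0, 0, -3.5, 85]
    - [13.4, 16.4, 0, 0, 0, -3.5, 85]
  newtons: 80

```text
time: 1.35
eef_pos: [509.7, -108.2, 230.5]
tcp_rot: [[0.987, -0.162, -0.001], [-0.162, -0.987, 0.002], [-0.001, -0.002, -1.0]]
contact_force: [-0.2, -0.4, 0.4]
finger_gap: 84.7
finger_force: 0.0
```

```bash
python3 - <<'E'
from cell import *
from h import *
import pickle
c=capture("wrist");pickle.dump(c,open("w1.pkl","wb"));cv2.imwrite("pics/w1.png",c["img"][:,:,::-1])
s=get_state();print(s["eef_pos"],s["tcp_rot"].round(3).tolist() if hasattr(s["tcp_rot"],"round") else s["tcp_rot"])
for nm,lo,hi in(("band",(45,80,40),(85,255,255)),("label",(0,0,170),(180,50,255))):
    r=rect(mask(c,lo,hi,(0,0,560,420)));print(nm,r,onz(c,*r[0],63).round(1),[onz(c,*p,63).round(1)[:2].tolist() for p in cv2.boxPoints(r)])
E
```

```text
[ 508.5234673  -110.25868172  230.51010779] [[0.986, -0.164, -0.002], [-0.164, -0.986, 0.0], [-0.002, -0.0, -1.0]]
band ((287.8110046386719, 172.2633056640625), (91.0188217163086, 31.04635238647461), 88.26429748535156) [ 521.7 -114.6   63. ] [[562.6, -106.6], [559.1, -132.8], [477.3, -123.3], [481.1, -94.9]]
label ((286.1031799316406, 118.0965576171875), (16.390897750854492, 50.30540084838867), 88.09085083007812) [ 568.  -120.6   63. ] [[577.5, -100.4], [571.9, -142.4], [558.5, -141.0], [564.1, -98.4]]
```

View pics/w1.png

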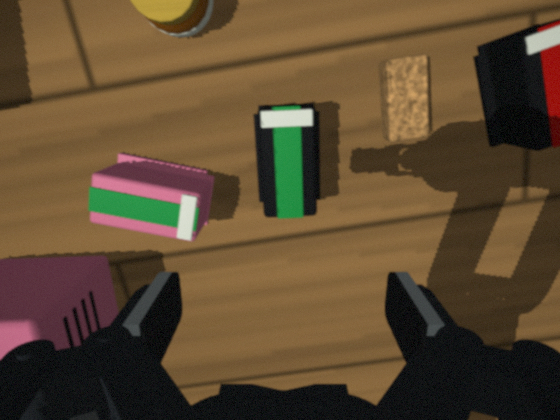

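The wrist view shows the green pack upright at columns 257–320 and rows 104–217. The pink decoy is about 40 mm to its left. Pack centre is about (528,-115), yaw about -0.13. I'll descend with the fingers narrowed and grip 10 mm behind centre.

Call:
apply_moves:
  series:
    - [0.4, -0.1, 0, 0, 0, 0.25, 68]
    - [0.4, -0.1, -2, 0, 0, 0.25, 68]
    - [0.4, -0.1, -4, 0, 0, 0.25, 68]
    - [0.4, -0.1, -5.5, 0, 0, 0.25, 68]
    - [0.4, -0.1, -7, 0, 0, 0.25, 68]
    - [0.4, -0.1, -8, 0, 0, 0.25, 68]
    - [0.4, -0.1, -8.36, 0, 0, 0.25, 68]
    - [0.4, -0.1, -8.36, 0, 0, 0.25, 68]
  newtons: 80

```text
time: 2.2
eef_pos: [516.4, -115.2, 21.0]
tcp_rot: [[0.991, -0.135, -0.003], [-0.135, -0.991, 0.001], [-0.003, -0.0, -1.0]]
contact_force: [-1.0, -0.2, 0.1]
finger_gap: 68.0
finger_force: 0.0
```

Call:
apply_moves:
  series:
    - [0, 0, 0, 0, 0, 0, 40]
    - [0, 0, 0, 0, 0, 0, 40]
    - [0, 0, 0, 0, 0, 0, 40]
    - [0, 0, 0, 0, 0, 0, 40]
    - [0, 0, 0, 0, 0, 0, 40]
    - [0, 0, 0, 0, 0, 0, 40]
    - [0, 0, 0, 0, 0, 0, 40]
    - [0, 0, 0, 0, 0, 0, 40]
  newtons: 80

```text
time: 3.0
eef_pos: [519.6, -115.4, 24.8]
tcp_rot: [[0.991, -0.134, 0.004], [-0.134, -0.991, -0.002], [0.004, 0.001, -1.0]]
contact_force: [-0.7, -1.4, 7.0]
finger_gap: 49.0
finger_force: 84.1
```

Call:
apply_moves:
  series:
    - [0, 0, 1, 0, 0, 0, 40]
    - [0, 0, 3, 0, 0, 0, 40]
    - [0, 0, 5, 0, 0, 0, 40]
    - [0.2, 0.5, 7, 0, 0, 0.1, 40]
    - [0.7, 2, 8.4, 0, 0, 0.2, 40]
    - [1.4, 4, 8.4, 0, 0, 0.5, 40]
    - [2.1, 6, 8.4, 0, 0, 0.7, 40]
    - [2.8, 8, 8.4, 0, 0, 0.97, 40]
    - [3.7, 9.8, 8.4, 0, 0, 0.97, 40]
    - [3.7, 9.8, 8.4, 0, 0, 0.97, 40]
    - [3.7, 9.8, 8.4, 0, 0, 0.97, 40]
    - [3.7, 9.8, 8.4, 0, 0, 0.97, 40]

```text
time: 4.2
eef_pos: [609.8, 129.6, 231.4]
tcp_rot: [[1.0, 0.001, -0.002], [0.001, -1.0, -0.002], [-0.002, 0.002, -1.0]]
contact_force: [-0.4, -1.2, -1.9]
finger_gap: 49.0
finger_force: 83.9
```

```bash
python3 - <<'E'
from cell import *
from h import *
import pickle
c=capture("wrist");t=capture("top");s=capture("scene");pickle.dump((c,t,s),open("w2.pkl","wb"));cv2.imwrite("pics/w2.png",c["img"][:,:,::-1])
for nm,lo,hi in(("orange",(5,150,120),(18,255,255)),("ball",(19,100,100),(30,255,255))):
    r=rect(mask(c,lo,hi,(0,0,560,420)));z={"orange":142,"ball":115}[nm];print(nm,r,onz(c,*r[0],z).round(1),[onz(c,*p,z).round(1)[:2].tolist() for p in cv2.boxPoints(r)])
print(-c["camera_from_world"][:3,:3].T@c["camera_from_world"][:3,3])
E
```

```text
orange ((124.96493530273438, 33.763099670410156), (161.94976806640625, 21.472856521606445), 0.38196617364883423) [722.5 222.5 142. ] [[716.9, 271.5], [728.4, 269.0], [728.0, 174.2], [716.4, 175.1]]
ball ((474.75006103515625, 95.75001525878906), (65.76092529296875, 76.36752319335938), 45.0) [687.5  -4.5 115. ] [[685.0, 30.2], [719.6, -1.7], [690.0, -39.0], [652.7, -7.6]]
[688.73293811 129.56183599 373.28743236]
```

View pics/w2.png

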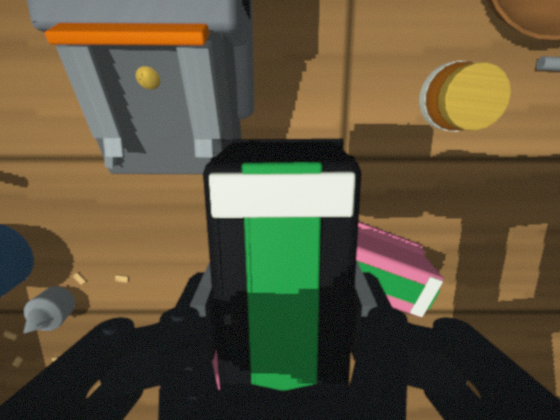

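The view shows the stop's orange bar at row 34 (columns 47–208), the ball at (148,77), the rail ends near row 150 and the apron edge at row 172. The pack in hand is square to the camera, with its label edge at row 173 and rear at about row 387.

```bash
python3 - <<'E'
from h import *
import pickle
c,t,s=pickle.load(open("w2.pkl","rb"))
P=lambda c,u,v,z:onz(c,u,v,z).round(1)[:2].tolist()
for n,cc,b in(("w",c,(125,55,170,100)),("t",t,(190,140,220,170))):
    r=rect(mask(cc,(15,100,90),(32,255,255),b));print("ball",n,r[0],r[1],P(cc,*r[0],114.5))
g=cv2.cvtColor(c["img"],cv2.COLOR_RGB2HSV)
# orange bar: top/bottom edges per column
m=mask(c,(5,150,100),(18,255,255),(30,10,230,60))
for u in range(55,206,25): q=np.where(m[:,u])[0];print(u,q.min(),q.max(),P(c,u,q.min(),142),P(c,u,q.max()+1,123.7),g[q.min():q.max()+1:3,u,2])
q=np.where(m.any(0))[0];print("bar ends",P(c,q.min(),27,142),P(c,q.max()+1,27,142))
# apron lower edge by gradient
G=cv2.GaussianBlur(c["img"],(3,3),0).astype(float)
for u in(125,150,175,195):
    k=np.abs(np.diff(G[155:190,u,0]-G[155:190,u,2]));v=155+k.argmax()+1;print("apron",u,v,P(c,u,v,76))
# label & rear in hand
m=mask(c,(0,0,170),(180,50,255),(190,150,380,230));r=rect(m);print("label",r,[P(c,*p,271.5) for p in cv2.boxPoints(r)])
m=mask(c,(45,80,40),(85,255,255),(200,220,350,419));
for v in(230,300,370):
    q=np.where(m[v])[0];print("band",v,P(c,q.min(),v,271.5),P(c,q.max()+1,v,271.5))
q=np.where(m[:,283])[0];print("rear",q.max(),P(c,283,q.max()+1,271.5))
E
```

```text
ball w (147.5, 77.0) (22.0, 23.0) [699.6, 221.7]
ball t (199.5, 151.0) (2.0, 1.0) [696.0, 228.1]
55 26 44 [726.5, 263.0] [718.5, 275.7] [164 171 217 219 212 208 149]
80 23 44 [728.2, 248.1] [718.5, 259.6] [158 167 171 221 222 218 212 134]
105 23 44 [728.2, 233.4] [718.5, 243.6] [155 170 172 221 224 218 212 131]
130 24 44 [727.7, 218.8] [718.6, 227.5] [165 172 179 227 224 219 207]
155 24 45 [727.7, 204.2] [718.0, 211.5] [162 173 179 226 226 219 212 100]
180 24 44 [727.7, 189.5] [718.6, 195.3] [160 170 178 228 229 222 212]
205 25 41 [727.2, 174.9] [720.4, 179.1] [135 118 109 107 108 108]
bar ends [726.0, 269.6] [726.1, 173.2]
apron 125 174 [623.4, 263.6]
apron 150 174 [623.4, 242.3]
apron 175 174 [623.4, 221.0]
apron 195 174 [623.4, 203.9]
label ((281.146728515625, 194.9940643310547), (43.27341079711914, 144.08567810058594), 89.474365234375) [[666.4, 151.0], [666.8, 108.8], [653.4, 107.9], [652.9, 151.7]]
band 230 [648.8, 141.6] [648.8, 117.6]
band 300 [624.1, 141.1] [624.1, 117.4]
band 370 [595.8, 140.5] [595.8, 116.9]
rear 391 [586.0, 129.2]
```

Call:
apply_moves:
  series:
    - [-0.5, 1, 0, 0, -1, -0.02, 40]
    - [-1, 2, 0, 0, -2, -0.04, 40]
    - [-1.57, 3, 0, 0, -3, -0.06, 40]
    - [-1.57, 3.69, -1, 0, -3.12, -0.07, 40]
    - [-1.57, 3.69, -2.5, 0, -3.12, -0.07, 40]
    - [-1.57, 3.69, -4, 0, -3.12, -0.07, 40]
    - [-1.57, 3.69, -4.5, 0, -3.12, -0.07, 40]
    - [-1.57, 3.69, -4.5, 0, -3.12, -0.07, 40]
    - [-1.57, 3.69, -4.5, 0, -3.12, -0.07, 40]

```text
time: 5.25
eef_pos: [572.6, 222.2, 122.1]
tcp_rot: [[0.905, -0.009, 0.425], [-0.009, -1.0, -0.002], [0.425, -0.002, -0.905]]
contact_force: [-0.2, -0.2, -2.8]
finger_gap: 49.1
finger_force: 84.0
```

```bash
python3 - <<'E'
from cell import *
from h import *
import pickle
c=capture("wrist");t=capture("top");s=capture("scene");pickle.dump((c,t,s),open("w3.pkl","wb"))
st=get_state();print(st["eef_pos"],st["contact_force"])
f=lambda c,b,k:cv2.resize(c["img"][b[1]:b[3],b[0]:b[2],::-1],(400,420),interpolation=cv2.INTER_CUBIC)
cv2.imwrite("pics/w3.png",np.hstack([c["img"][:,80:480,::-1],f(s,(190,225,335,377),3)]))
E
```

```text
[573.10603701 222.86598564 123.36532129] [ 0.58863995 -1.2270487  -2.67808582]
```

View pics/w3.png

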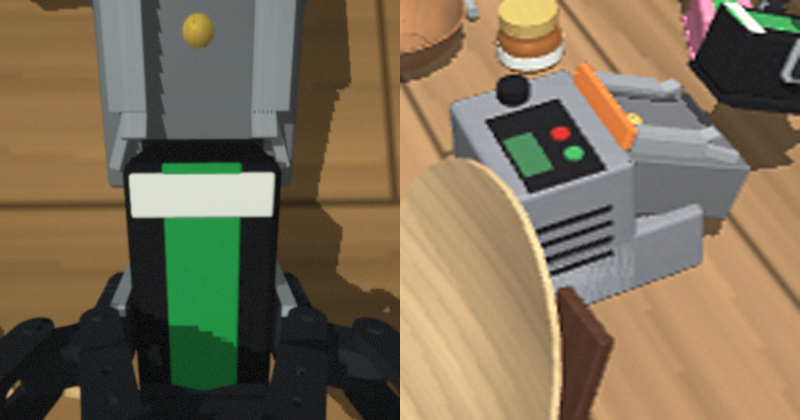

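The wrist view shows the nose just below the rail mouth, with the ball at column 278 and the label centre at column 282. I'll work out the lateral offset in world axes.

```bash
python3 - <<'E'
from h import *
import pickle
c,t,s=pickle.load(open("w3.pkl","rb"))
r=rect(mask(c,(15,100,90),(32,255,255),(255,5,300,60)));print("ball",r[0],onz(c,*r[0],114.5).round(1))
a=np.deg2rad(25);X=np.array([np.cos(a),0,np.sin(a)]);Z=np.array([-np.sin(a),0,np.cos(a)])
tcp=np.array([572,222.3,121]);top=tcp+40.5*Z
def onp(u,v,p0,n): o,d=ray(c,u,v);return o+d*((p0-o)@n)/(d@n)
r=rect(mask(c,(0,0,170),(180,50,255),(190,150,380,230)))
for p in cv2.boxPoints(r): q=onp(*p,top,Z);print("label",q.round(1),"s from tcp",((q-tcp)@X).round(1))
m=mask(c,(45,80,30),(85,255,255),(200,220,350,380))
for v in(230,300,360):
    q=np.where(m[v])[0];print("band",v,onp((q.min()+q.max()+1)/2,v,top,Z).round(1))
# deck side edges: inner rail faces near ball row: deck plane
M=np.array([664,221.8,95.]);G=c["img"].astype(float).mean(2)
for v in(20,60,100,125):print(v,[int(x) for x in G[v,170:400:6]])
E
```

```text
ball (277.5, 30.0) [697.6 223.4 114.5]
label [606.7 243.  181.8] s from tcp 57.1
label [606.6 200.8 181.8] s from tcp 57.1
label [594.4 200.  176.2] s from tcp 43.6
label [594.5 243.9 176.2] s from tcp 43.7
band 230 [590.5 221.6 174.3]
band 300 [568.2 221.7 163.9]
band 360 [546.5 221.8 153.8]
20 [100, 104, 138, 144, 141, 149, 146, 143, 143, 57, 58, 58, 111, 108, 104, 107, 134, 141, 137, 119, 105, 102, 102, 104, 104, 102, 101, 98, 143, 141, 138, 141, 137, 135, 111, 54, 58, 59, 54]
60 [109, 109, 111, 142, 144, 144, 145, 142, 146, 79, 57, 59, 106, 106, 105, 107, 104, 107, 102, 104, 100, 103, 101, 104, 102, 100, 102, 108, 144, 144, 141, 139, 138, 138, 58, 55, 62, 57, 59]
100 [113, 114, 108, 133, 140, 140, 145, 142, 142, 136, 58, 61, 92, 103, 104, 105, 101, 105, 103, 103, 105, 105, 104, 104, 101, 104, 103, 129, 146, 142, 142, 142, 138, 133, 58, 58, 56, 60, 55]
125 [111, 109, 111, 109, 106, 140, 152, 147, 147, 144, 59, 58, 61, 106, 101, 100, 104, 102, 103, 103, 100, 101, 104, 102, 102, 100, 102, 138, 150, 147, 150, 125, 60, 100, 64, 58, 60, 57, 56]
```

Ball and lips centre at about y=223 against the pack's 221.8, so I'll shift about 1 mm and lower along the deck normal.

Call:
apply_moves:
  series:
    - [0.18, 0.05, -0.39, 0, 0, 0, 40]
    - [0.36, 0.05, -0.77, 0, 0, 0, 40]
    - [0.54, 0.05, -1.16, 0, 0, 0, 40]
    - [0.54, 0.05, -1.16, 0, 0, 0, 40]
    - [0.54, 0.05, -1.16, 0, 0, 0, 40]

```text
time: 5.9
eef_pos: [584.2, 223.6, 89.4]
tcp_rot: [[0.908, -0.008, 0.42], [-0.008, -1.0, -0.003], [0.42, -0.001, -0.908]]
contact_force: [-0.2, 0.3, -2.4]
finger_gap: 49.3
finger_force: 84.1
```

Call:
apply_moves:
  series:
    - [0.03, 0, -0.07, 0, 0, 0, 40]
    - [0.07, 0, -0.14, 0, 0, 0, 40]
    - [0.07, 0, -0.14, 0, 0, 0, 40]
    - [0.07, 0, -0.14, 0, 0, 0, 40]

```text
time: 6.3
eef_pos: [586.5, 223.9, 87.6]
tcp_rot: [[0.906, -0.008, 0.422], [-0.008, -1.0, -0.002], [0.422, -0.002, -0.906]]
contact_force: [-0.9, -0.2, -2.3]
finger_gap: 49.0
finger_force: 84.2
```

Call:
apply_moves:
  series:
    - [0.02, 0, -0.04, 0, 0, 0, 40]
    - [0.03, 0, -0.07, 0, 0, 0, 40]
    - [0.03, 0, -0.07, 0, 0, 0, 40]

```text
time: 6.6
eef_pos: [587.3, 224.3, 87.6]
tcp_rot: [[0.906, -0.008, 0.424], [-0.008, -1.0, -0.001], [0.424, -0.002, -0.906]]
contact_force: [-6.8, -0.9, 4.7]
finger_gap: 49.0
finger_force: 85.3
```

Deck contact felt at about 9 N. Now I'll slide up the slope in stages, watching the forces.

Call:
apply_moves:
  series:
    - [0.12, 0, 0.07, 0, 0, 0, 40]
    - [0.24, 0, 0.12, 0, 0, 0, 40]
    - [0.36, 0, 0.18, 0, 0, 0, 40]
    - [0.48, 0, 0.23, 0, 0, 0, 40]
    - [0.6, 0, 0.29, 0, 0, 0, 40]
    - [0.6, 0, 0.29, 0, 0, 0, 40]

```text
time: 7.2
eef_pos: [603.1, 224.4, 95.0]
tcp_rot: [[0.905, -0.008, 0.425], [-0.008, -1.0, -0.001], [0.425, -0.003, -0.905]]
contact_force: [-4.1, 0.8, 5.4]
finger_gap: 49.2
finger_force: 85.1
```

Call:
apply_moves:
  series:
    - [0.12, 0, 0.056, 0, 0, 0, 40]
    - [0.24, 0, 0.112, 0, 0, 0, 40]
    - [0.36, 0, 0.168, 0, 0, 0, 40]
    - [0.48, 0, 0.224, 0, 0, 0, 40]
    - [0.48, 0, 0.224, 0, 0, 0, 40]

```text
time: 7.7
eef_pos: [614.7, 224.4, 100.4]
tcp_rot: [[0.906, -0.008, 0.424], [-0.008, -1.0, -0.001], [0.424, -0.002, -0.906]]
contact_force: [-5.7, 1.0, 4.6]
finger_gap: 48.8
finger_force: 85.3
```

Call:
apply_moves:
  series:
    - [0.12, 0, 0.056, 0, 0, 0, 40]
    - [0.24, 0, 0.112, 0, 0, 0, 40]
    - [0.36, 0, 0.168, 0, 0, 0, 40]
    - [0.48, 0, 0.224, 0, 0, 0, 40]
    - [0.48, 0, 0.224, 0, 0, 0, 40]

```text
time: 8.2
eef_pos: [626.7, 224.4, 106.0]
tcp_rot: [[0.906, -0.008, 0.424], [-0.008, -1.0, -0.001], [0.424, -0.002, -0.906]]
contact_force: [-5.1, -0.3, 4.5]
finger_gap: 49.2
finger_force: 85.3
```

Call:
apply_moves:
  series:
    - [0.15, 0, 0.07, 0, 0, 0, 40]
    - [0.3, 0, 0.14, 0, 0, 0, 40]
    - [0.45, 0, 0.21, 0, 0, 0, 40]
    - [0.6, 0, 0.28, 0, 0, 0, 40]
    - [0.6, 0, 0.28, 0, 0, 0, 40]

```text
time: 8.7
eef_pos: [642.7, 224.4, 113.7]
tcp_rot: [[0.904, -0.008, 0.427], [-0.008, -1.0, -0.001], [0.427, -0.003, -0.904]]
contact_force: [-2.5, -0.1, 5.0]
finger_gap: 49.1
finger_force: 85.1
```

Call:
apply_moves:
  series:
    - [0.15, 0, 0.07, 0, 0, 0, 40]
    - [0.3, 0, 0.14, 0, 0, 0, 40]
    - [0.45, 0, 0.21, 0, 0, 0, 40]
    - [0.45, 0, 0.21, 0, 0, 0, 40]

```text
time: 9.1
eef_pos: [653.7, 224.3, 118.6]
tcp_rot: [[0.905, -0.008, 0.426], [-0.008, -1.0, -0.001], [0.426, -0.003, -0.905]]
contact_force: [-2.1, 0.3, 5.6]
finger_gap: 48.9
finger_force: 85.2
```

Call:
apply_moves:
  series:
    - [0.1, 0, 0.047, 0, 0, 0, 40]
    - [0.2, 0, 0.093, 0, 0, 0, 40]
    - [0.2, 0, 0.093, 0, 0, 0, 40]

```text
time: 9.4
eef_pos: [657.5, 224.3, 120.4]
tcp_rot: [[0.906, -0.008, 0.423], [-0.008, -1.0, -0.001], [0.423, -0.002, -0.906]]
contact_force: [-8.0, -0.2, 6.9]
finger_gap: 49.2
finger_force: 85.6
```

```bash
python3 - <<'E'
from cell import *
from h import *
import pickle
c=capture("wrist");t=capture("top");pickle.dump((c,t),open("w4.pkl","wb"))
st=get_state();print(st["eef_pos"],st["contact_force"])
f=cv2.resize(t["img"][90:195,160:260,::-1],(400,420),interpolation=cv2.INTER_CUBIC)
cv2.imwrite("pics/w4.png",np.hstack([c["img"][:,80:480,::-1],f]))
E
```

```text
[657.51305832 224.34804055 120.342929  ] [-7.10241474  0.12429434  7.04673759]
```

View pics/w4.png

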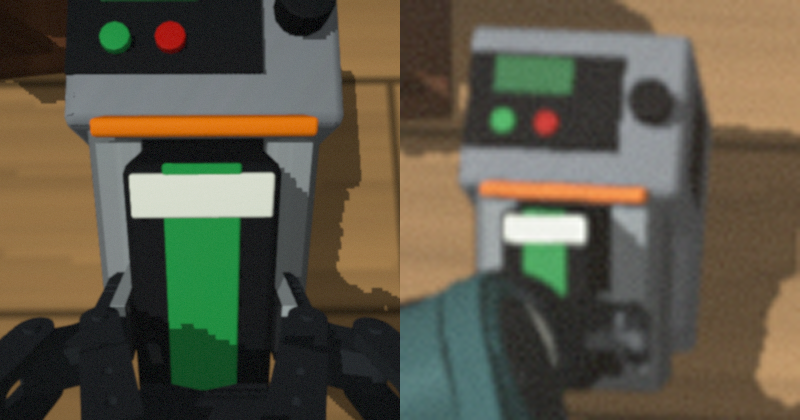

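The pack is in the rails under the lips, and its nose is a few mm short of the orange bar (row 126). I'll push on until the stop is felt.

Call:
apply_moves:
  series:
    - [0.07, 0, 0.033, 0, 0, 0, 40]
    - [0.14, 0, 0.066, 0, 0, 0, 40]
    - [0.14, 0, 0.066, 0, 0, 0, 40]

```text
time: 9.8
eef_pos: [660.0, 224.4, 121.6]
tcp_rot: [[0.907, -0.008, 0.421], [-0.008, -1.0, -0.001], [0.421, -0.002, -0.907]]
contact_force: [-11.4, -0.1, 9.2]
finger_gap: 49.4
finger_force: 85.9
```

Call:
apply_moves:
  series:
    - [0.07, 0, 0.033, 0, 0, 0, 40]
    - [0.1, 0, 0.047, 0, 0, 0, 40]
    - [0.1, 0, 0.047, 0, 0, 0, 40]

```text
time: 10.1
eef_pos: [660.0, 224.5, 121.7]
tcp_rot: [[0.909, -0.009, 0.416], [-0.009, -1.0, -0.002], [0.416, -0.002, -0.909]]
contact_force: [-21.0, -0.8, 12.4]
finger_gap: 49.1
finger_force: 86.5
```

Call:
apply_moves:
  series:
    - [0.07, 0, 0.033, 0, 0, 0, 40]
    - [0.1, 0, 0.047, 0, 0, 0, 40]
    - [0.1, 0, 0.047, 0, 0, 0, 40]

```text
time: 10.4
eef_pos: [660.0, 224.5, 121.9]
tcp_rot: [[0.912, -0.009, 0.411], [-0.009, -1.0, -0.002], [0.411, -0.001, -0.912]]
contact_force: [-31.2, -1.3, 14.5]
finger_gap: 48.7
finger_force: 87.4
```

The pack is hard against a stop (31 N, no motion). I'll back off a little to test the catch.

Call:
apply_moves:
  series:
    - [-0.1, 0, -0.047, 0, 0, 0, 40]
    - [-0.2, 0, -0.093, 0, 0, 0, 40]
    - [-0.3, 0, -0.14, 0, 0, 0, 40]
    - [-0.38, 0, -0.177, 0, 0, 0, 40]
    - [-0.38, 0, -0.177, 0, 0, 0, 40]

```text
time: 10.9
eef_pos: [657.7, 224.2, 120.5]
tcp_rot: [[0.905, -0.008, 0.426], [-0.008, -1.0, -0.001], [0.426, -0.002, -0.905]]
contact_force: [-3.4, 0.3, 6.6]
finger_gap: 48.7
finger_force: 85.2
```

Call:
apply_moves:
  series:
    - [-0.05, 0, -0.023, 0, 0, 0, 40]
    - [-0.1, 0, -0.047, 0, 0, 0, 40]
    - [-0.1, 0, -0.047, 0, 0, 0, 40]

```text
time: 11.2
eef_pos: [656.4, 224.1, 120.0]
tcp_rot: [[0.904, -0.008, 0.428], [-0.008, -1.0, -0.001], [0.428, -0.003, -0.904]]
contact_force: [-0.2, -0.2, 5.5]
finger_gap: 49.4
finger_force: 85.1
```

Call:
apply_moves:
  series:
    - [-0.05, 0, -0.023, 0, 0, 0, 40]
    - [-0.1, 0, -0.047, 0, 0, 0, 40]
    - [-0.1, 0, -0.047, 0, 0, 0, 40]

```text
time: 11.5
eef_pos: [654.9, 224.1, 119.7]
tcp_rot: [[0.902, -0.008, 0.431], [-0.008, -1.0, -0.001], [0.431, -0.003, -0.902]]
contact_force: [1.7, -0.2, 5.9]
finger_gap: 49.0
finger_force: 84.8
```

Call:
apply_moves:
  series:
    - [-0.05, 0, -0.023, 0, 0, 0, 40]
    - [-0.1, 0, -0.047, 0, 0, 0, 40]
    - [-0.1, 0, -0.047, 0, 0, 0, 40]

```text
time: 11.8
eef_pos: [651.5, 224.2, 117.9]
tcp_rot: [[0.903, -0.008, 0.429], [-0.009, -1.0, -0.001], [0.429, -0.003, -0.903]]
contact_force: [-1.4, 0.3, 6.3]
finger_gap: 49.2
finger_force: 84.8
```

```bash
python3 - <<'E'
from cell import *
from h import *
import pickle
n=capture("wrist");pickle.dump(n,open("w5.pkl","wb"))
w3=pickle.load(open("w3.pkl","rb"))[0];w4=pickle.load(open("w4.pkl","rb"))[0]
for c in(w3,w4,n):
    m=mask(c,(0,0,170),(180,50,255),(190,100,380,240));r=rect(m)
    o=mask(c,(5,150,100),(18,255,255),(150,60,420,160));ro=cv2.boundingRect(o)
    print("label",np.round(r[0],1),np.round(r[1],1),round(r[2],1),"bar",ro)
print(get_state()["eef_pos"])
E
```

```text
label [281.2 195. ] [ 43.4 144.1] 89.5 bar (0, 0, 0, 0)
label [281.1 195.1] [ 43.4 144.1] 89.5 bar (170, 115, 228, 22)
label [281.2 195.3] [ 43.8 144. ] 89.5 bar (168, 100, 230, 21)
[651.28157456 224.16458059 117.73187413]
```

The pack stayed put in the grip and came back about 9 mm, so the gentle pull rode it off the catch. I'll push it home again, with no pull this time.

Call:
apply_moves:
  series:
    - [0.1, 0, 0.047, 0, 0, 0, 40]
    - [0.2, 0, 0.093, 0, 0, 0, 40]
    - [0.3, 0, 0.14, 0, 0, 0, 40]
    - [0.4, 0, 0.187, 0, 0, 0, 40]
    - [0.5, 0, 0.233, 0, 0, 0, 40]
    - [0.6, 0, 0.28, 0, 0, 0, 40]
    - [0.64, 0, 0.3, 0, 0, 0, 40]
    - [0.64, 0, 0.3, 0, 0, 0, 40]

```text
time: 12.65
eef_pos: [660.0, 224.5, 121.8]
tcp_rot: [[0.911, -0.009, 0.412], [-0.009, -1.0, -0.002], [0.412, -0.002, -0.911]]
contact_force: [-25.8, -1.6, 13.6]
finger_gap: 49.3
finger_force: 87.3
```

Call:
apply_moves:
  series:
    - [0.06, 0, 0.028, 0, 0, 0, 40]
    - [0.1, 0, 0.047, 0, 0, 0, 40]
    - [0.1, 0, 0.047, 0, 0, 0, 40]

```text
time: 12.95
eef_pos: [659.9, 224.5, 122.0]
tcp_rot: [[0.913, -0.009, 0.407], [-0.009, -1.0, -0.003], [0.407, -0.001, -0.913]]
contact_force: [-36.1, -1.6, 17.2]
finger_gap: 49.1
finger_force: 88.0
```

Call:
apply_moves:
  series:
    - [-0.15, 0, -0.07, 0, 0, 0, 40]
    - [-0.25, 0, -0.118, 0, 0, 0, 40]
    - [-0.25, 0, -0.118, 0, 0, 0, 40]

```text
time: 13.25
eef_pos: [660.0, 224.4, 121.5]
tcp_rot: [[0.907, -0.008, 0.421], [-0.008, -1.0, -0.001], [0.421, -0.002, -0.907]]
contact_force: [-11.4, -0.4, 9.2]
finger_gap: 49.1
finger_force: 85.7
```

Call:
apply_moves:
  series:
    - [0, 0, 0, 0, 0, 0, 70]
    - [0, 0, 0, 0, 0, 0, 70]
    - [0, 0, 0, 0, 0, 0, 70]
    - [0, 0, 0, 0, 0, 0, 70]
    - [0, 0, 0, 0, 0, 0, 70]

```text
time: 13.75
eef_pos: [661.2, 223.7, 119.8]
tcp_rot: [[0.907, -0.008, 0.421], [-0.008, -1.0, -0.003], [0.421, -0.001, -0.907]]
contact_force: [-0.2, -0.2, 0.3]
finger_gap: 69.8
finger_force: 0.0
```

```bash
python3 - <<'E'
from cell import *
from h import *
import pickle
n=capture("wrist");t=capture("top");pickle.dump((n,t),open("w6.pkl","wb"))
w4=pickle.load(open("w4.pkl","rb"))[0]
for c in(w4,n):
    m=mask(c,(0,0,170),(180,50,255),(190,100,380,240));r=rect(m)
    o=mask(c,(5,150,100),(18,255,255),(150,60,420,160));ro=cv2.boundingRect(o)
    print("label",np.round(r[0],1),np.round(r[1],1),round(r[2],1),"bar",ro)
s=get_state();print(s["eef_pos"],s["contact_force"],s["finger_gap"])
f=cv2.resize(t["img"][90:195,160:260,::-1],(400,420),interpolation=cv2.INTER_CUBIC)
cv2.imwrite("pics/w6.png",np.hstack([n["img"][:,80:480,::-1],f]))
E
```

```text
label [281.1 195.1] [ 43.4 144.1] 89.5 bar (170, 115, 228, 22)
label [279.2 210.3] [ 43.8 146. ] 89.5 bar (167, 122, 231, 23)
[661.19721668 223.77314892 120.10154545] [-0.8111113   0.65539069  0.58203462] 69.64923273324638
```

View pics/w6.png

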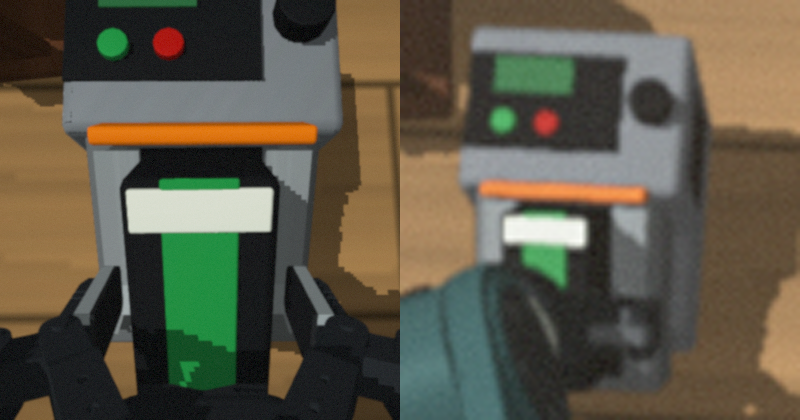

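With the fingers open, the pack settled about 3 mm back, within the catch's 4 mm of free play. I'll retract along the deck normal and check that it stays.

Call:
apply_moves:
  series:
    - [-0.1, 0, 0.22, 0, 0, 0, 72]
    - [-0.4, 0, 0.87, 0, 0, 0, 72]
    - [-0.8, 0, 1.74, 0, 0, 0, 72]
    - [-1.4, 0, 3, 0, 0, 0, 72]
    - [-2, 0, 4.35, 0, 0, 0, 72]
    - [-3.5, 0, 5, 0, 0, 0, 72]
    - [-5, 0, 5, 0, 0, 0, 72]
    - [-6, 0, 5, 0, 0, 0, 72]
    - [-6, 0, 5, 0, 0, 0, 72]
    - [-6, 0, 5, 0, 0, 0, 72]
    - [-6, 0, 5, 0, 0, 0, 72]

```text
time: 14.95
eef_pos: [511.7, 223.9, 246.3]
tcp_rot: [[0.906, -0.008, 0.423], [-0.008, -1.0, -0.002], [0.423, -0.002, -0.906]]
contact_force: [-0.3, -0.7, -0.3]
finger_gap: 71.6
finger_force: 0.0
```

```bash
python3 - <<'E'
from cell import *
from h import *
import pickle
w4t=pickle.load(open("w4.pkl","rb"))[1];w6t=pickle.load(open("w6.pkl","rb"))[1]
def lab(t):
    m=mask(t,(0,0,165),(180,60,255),(180,138,215,160));M=cv2.moments(m,True);return M["m10"]/M["m00"],M["m01"]/M["m00"],M["m00"]
t=capture("top");ts=[w4t,w6t,t]+[capture("top") for _ in range(10)]
for x in ts[:3]+ts[-1:]:print(np.round(lab(x),2))
print(get_state()["eef_pos"],get_state()["time"])
s=capture("scene")
A=cv2.resize(t["img"][80:200,150:270,::-1],(400,400),interpolation=cv2.INTER_CUBIC);B=cv2.resize(s["img"][220:340,200:320,::-1],(400,400),interpolation=cv2.INTER_CUBIC)
cv2.imwrite("pics/end.png",np.hstack([A,B]))
E
```

```text
[193.72 146.96 168.  ]
[193.61 147.11 169.  ]
[194.66 147.36 157.  ]
[194.75 147.43 156.  ]
[511.21757225 223.85098627 245.22624403] 15.5
```

View pics/end.png

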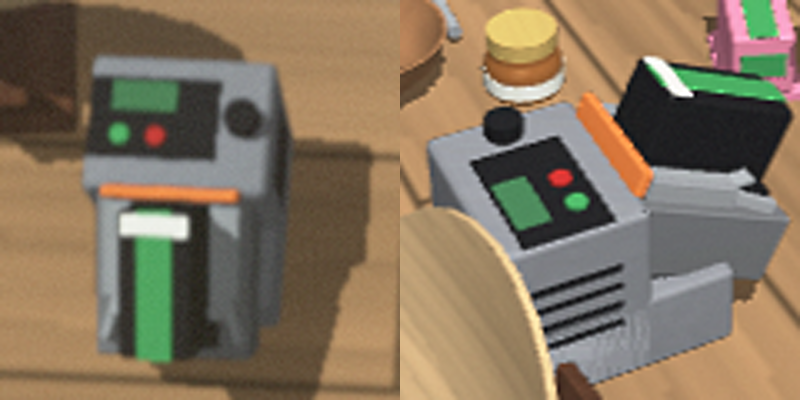

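The pack sits in the rails under the lips with its nose by the orange stop, and it stays put with the arm clear. Handing in.

```bash
python3 -c "
from cell import *
print(job_done())"
```

```text
the job is handed in; nothing more can be done
None
```

I slid the green-banded pack up into the grey controller's shoe until it hit the end stop, then let go. It settled back about 3 mm, within the catch's 4 mm free play, and held still for the 0.5 s I watched before handing in at about 15.5 s. An earlier light pull had slid it about 9 mm back off the stop, so I pushed it home again; the catch's hold after that was not pull-tested.

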